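# Bolt the meter into its dock under the light bar

### The arm

A 7-joint arm with a two-finger parallel gripper is mounted at the origin on the work surface; the furniture and walls round the work are solid. World frame = base frame: x ahead of the robot, y to its left, z up, the work surface at z = 0. Lengths are in m, angles in rad, forces in N, time in s.
With the tool pointing down it reaches from about 0.4 to 0.85 m from the base axis. Payload 10.4 kg.
Tool frame: the origin (TCP) lies on the centre line of the jaws, within the pads' length; the fingertips stand 17 mm ahead of it and the grasp point (between the pads) lies 2 mm behind it; z points along the fingers, y is the line along which they close (so a half turn about z gives the same grasp; the last joint's range is limited). The gripper opens to 85 mm and grips with 20 to 120 N. Pads are 22 mm wide; open, the fingers measure 114 mm over their backs; the gripper's body (76 mm by 85 mm) begins 54 mm behind the grasp point. The pads swing forward as they close: fully open they stand 13 mm farther back than shut.
Start: joints at [1.08, 0.332, -0.065, 1.46, 0.022, 1.35, -0.088], TCP at [0.282, -0.558, 0.248] pointing down, gripper open.
Joint ranges: [-2.6, 2.6], [-0.5, 2.12], [-1.47, 1.34], [0.16, 2.42], [-1.27, 4.41], [0.06, 2.06], [-2.6, 2.6]. Speed limits (rad/s): [2.22, 2.22, 2.79, 2.79, 3.14, 3.14, 3.14].

### API

Orientations are given as a unit quaternion [x, y, z, w].
In Python, from workcell import sensors, imaging, order, spotter gives the robot as it stands. The module is installed in compiled form; this text tells all that it offers.
- The arm moves only by the shell command python3 -m inch 'ROWS' [FORCE]. ROWS is JSON, a list that holds one entry, the list of rows, each a list of 7 numbers: the shift along the tool's x, y, z in m, then the turn, a rotation vector about the tool's x, y, z in rad, then the closure, from -1 (fully open) to 1 (shut). In form: [[[x, y, z, ax, ay, az, hand], ...]]. A call has 1 to 10 rows; each row is the pose to reach, as a shift and turn from the pose commanded when the call began, along the tool's axes at that moment; what a row does not reach only later rows make up. A row lasts 1/10 s, in which the tool goes at most 50 mm and 8.59 degrees, less where a joint would pass 70% of its speed; a pose out of reach is approached as far as the arm can. A call with a gripper value outside its range is refused whole. The fingers move at their own pace and stop on an object; FORCE is the grip in N (left out, the last holds). Time passes only in rows, so rows that repeat a pose let the fingers close. It gives the time, the measured TCP pose, the force, the opening and the grip force at its end, in the units of the state.
- sensors.get_obs(): the state, without advancing time (a new reading comes with each control period).
- imaging.camera(name): name is "scene" or "top"; returns the picture (420x560x3 uint8, blue, green, red); there is no depth.
- imaging.calibration(name): a dict with "mtx" (3x3 intrinsics, pixels), "R" (3x3) and "t" (3): a world point X has camera coordinates R X + t. Camera axes: x right, y down, z forward; pixel columns grow to the right and rows downward; lengths in m; the calibration is good to about 2 mm. A picture is of the moment at which its call begins. calibration takes no time and is no camera call.
- order.hand_in(): hands the job in; it is judged then, once.
Trained networks look in the newest picture that a camera, given by its name, has taken for a name from the list of things; names that differ only in an ending like _2 or _b are one class to them, and where a whole thing is asked for, a point or a joint stands for the part that bears it (a point fixed in the world has none). Each returns a list of dicts, best first, with "conf" (0 to 1); they miss things now and then, are a little off and sometimes report something else, mostly with a low value. They report only what shows in the picture. A call takes as long as a camera call. They do not tell look-alikes from the thing itself.
- spotter.look_for(label, camera): "pixel" ([column, row] in pixels, amid what is visible of it).
The state is a dict: "clock": time; "joint_pos": joint angles; "joint_velocities": joint speeds; "tau": joint torques, N m; "position": TCP position; "ee_rot": TCP orientation; "ft_force": force on the tool from outside, world axes, zero at the start; "torque": the same for the moment, N m; "grip_width": opening from 0.0 (shut) to 1.0 (fully open); "grasp_force": force on a finger pad.
Only numpy, scipy, OpenCV 4.12 (cv2) and the standard library are available. Lean on these libraries where they do the work, as an engineer would, in place of code of your own. Each camera call takes 0.05 s, during which the arm holds its last target. There are 200 camera calls.

### The job

Draw the dock's bolt fully back to open the bay, slide the yellow multimeter across the bench, without lifting or tipping it, lengthways into the bay (either end first) until it stands against the back stop, then slide the bolt across the mouth fully home into its keeper and let go. Leave the other things on the bench standing where they are.

Things in the scene. Friction and masses are not known exactly. Their poses are not given: they have to be found in the camera images.
- meter_dock: Fixed dock: a U of two blue side rails and a blue back stop on the bare bench, a bolt across its open front (mouth). Origin on the bench mid-mouth on the bolt's line; +x into the bay, z up, the bolt shoots to -y. In this frame, mm: rails 34 high, 12 thick, inner faces at y=-48 and 48, x=12..168; back stop 34 high, face at x=164. Aluminium bolt track x=-17..17, y=52..216, 29 high, slot in top.
- keeper (a point): Middle of the keeper's mouth face, 18 mm above the bench, at x=0, y=-52 mm in the dock's frame. The keeper is an aluminium block x=-17..17, y=-78..-52, 33 mm high. Axes as the dock's.
- light_bar (a point): Middle of the front lower edge of the fixed light bar, at x=-15, y=72 mm in the dock's frame, 187 mm above the bench. The bar is a rigid beam x=-15..35, y=-101..244, 187 to 212 mm high, on two posts 14x12 at x=27, y=232 and y=-88. It bars any reach from straight above to the mouth and bolt; lean the tool back towards the dock's -x, by some 30 to 45 degrees. Axes as the dock's.
- dock_bolt (a joint): Position of the flat steel bolt (14 wide, 12 high, centre 18 above the bench) along the dock's -y, in m: 0 = drawn fully back (its tip at y=50 mm, clear of the mouth), 0.116 = fully home with 16 mm in the keeper. It starts part-way across the mouth and stays where it is left; friction about 3 N plus slight damping, no spring.
- bolt_handle (a point): Grip point on the bolt's upright round handle (red sleeve): 58 mm above the bench on the handle's axis; the handle is 18 mm thick to the eye (16 mm solid), its top 70 to 74 mm above the bench. In the dock's frame it stands at x=0, y = 176 mm - bolt travel (so 176 drawn back, 60 home). Axes as the dock's.
- bolt_tip (a point): The bolt's leading end, centre of its section, 18 mm above the bench. Axes as the dock's.
- bay_home (a point): Point on the bench in the bay, 89 mm inside the dock's origin along +x, over which the multimeter's origin lies when it stands against the back stop. Axes as the dock's.
- multimeter: Yellow and black multimeter lying on its back, loose, 0.25 to 0.45 kg: body 150 long (x), 76 wide (y), 28 high. Home in the bay, its near end is at x=14 mm in the dock's frame, 7 mm behind the bolt. Origin mid-underside, x along its length, z up. On top, 8 mm from the origin towards -x, a round dial, 30 mm across, stands 28 to 41 mm above the underside, a 6 mm bar on it to 45; it does not turn.
- pin_carton: Bystander: brown carton 45x62x38 mm. Origin under its centre.
- tape_electrical: Bystander: roll of black tape lying flat, 59x57x19 mm. Origin under its centre.
- solder_spool: Bystander: white wire spool lying flat, 60x65x34 mm. Origin under its centre.
- paste_jar: Bystander: green jar with white lid, diameter 50, 72 mm high. Origin under its centre.
- flux_bottle: Bystander: small amber bottle with white nozzle, diameter 32, 80 mm high. Origin under its centre.
- solvent_bottle: Bystander: white bottle with a wide pump cap, diameter 66, 123 mm high. Origin under its centre.
Mind the look-alikes: they are no part of the job. Of the things that look like the multimeter, take the one that is farthest from the robot's base at the start.

How it is judged:
On the way, in this order (a step that is already met when the one before it is completed fails the run):
1. the bolt is drawn back clear of the mouth (within 8 mm of fully back) (value of joint dock_bolt below 0.008 m), for 0.2 s.
2. the multimeter stands in the bay against the back stop (within 6 mm) (x of multimeter in the frame of bay_home between -0.006 and 0.006 m and y of multimeter in the frame of bay_home between -0.014 and 0.014 m and angle between the x axis of multimeter and the x axis of meter_dock, either way round below 0.15 rad and angle between multimeter's own z axis and vertical below 0.05 rad and height (world z) of multimeter below 0.004 m), for 0.2 s.
At the end, for the whole second after the job is handed in: The bolt is home in its keeper (within 7 mm of the end of its travel) and at rest; the multimeter lies flat in the bay, lengthways (within 0.15 rad of the bay's axis, either end first), within 6 mm of standing against the back stop and within 14 mm of the middle, at rest (all of step 2 and value of joint dock_bolt above 0.109 m and velocity of joint dock_bolt below 0.01 m/s and linear speed of multimeter below 0.02 m/s); the robot touches nothing.
It fails at once if the multimeter is lifted more than 12 mm or tipped more than 0.25 rad (height (world z) of multimeter above 0.012 m or angle between multimeter's own z axis and vertical above 0.25 rad).
It fails at once if a bystander is moved more than 20 mm or tipped more than 0.4 rad (distance of any of pin_carton, tape_electrical, solder_spool, paste_jar, flux_bottle, solvent_bottle from where it was at the start of the episode above 0.02 m or angle between any of pin_carton, tape_electrical, solder_spool, paste_jar, flux_bottle, solvent_bottle's own z axis and vertical above 0.4 rad).
It also fails if it takes over 72 s, if anything falls off the work surface, if the arm or the gripper's body presses on something with over 40 N, if the wrist force passes 120 N, or if a joint passes its speed limit or range.

## Working session

There is one attempt and no reset: what is moved stays moved. The work goes in short steps, Python scripts to look and compute and a shell command to move; the robot and the scene stay as the last step left them, time stands still between calls to the robot, and variables do not carry over. Pictures are saved under pics/ and viewed, at most 12 in all, crops included, and the job is handed in when it is done.

```bash
mkdir -p pics; cat > h.py <<'E'
import numpy as np, cv2
from workcell import sensors, imaging, order, spotter
from scipy.spatial.transform import Rotation as Rn
def ray(cam,px,z):
    c=imaging.calibration(cam);K,R,t=[np.array(c[k]) for k in("mtx","R","t")]
    d=R.T@np.linalg.solve(K,np.array([px[0],px[1],1.])); o=-R.T@t
    return o+d*(z-o[2])/d[2]
def proj(cam,X):
    c=imaging.calibration(cam);K,R,t=[np.array(c[k]) for k in("mtx","R","t")]
    p=K@(R@np.array(X)+t); return p[:2]/p[2]
E
python3 - <<'E'
from h import *
for c in("scene","top"):
    im=imaging.camera(c); cv2.imwrite(f"pics/{c}0.png",im)
    k=imaging.calibration(c);R=np.array(k["R"]);print(c,"pos",(-R.T@np.array(k["t"])).round(3),"fwd",R[2].round(2))
    for n,z in(("multimeter",.028),("meter_dock",.03),("bolt_handle",.058),("dock_bolt",.02),("pin_carton",.02),("tape_electrical",.01),("solder_spool",.02),("paste_jar",.036),("flux_bottle",.04),("solvent_bottle",.06)):
        print(n,[(np.round(d["pixel"]).tolist(),round(d["conf"],2),ray(c,d["pixel"],z)[:2].round(3).tolist()) for d in spotter.look_for(n,c) if d["conf"]>.3])
o=sensors.get_obs();print({k:np.round(v,3).tolist() for k,v in o.items()})
E
```

```text
scene pos [ 0.911 -0.642  1.209] fwd [-0.34  0.51 -0.79]
multimeter [([281.0, 139.0], 0.72, [0.23, 0.38]), ([324.0, 178.0], 0.57, [0.47, 0.29])]
meter_dock [([308.0, 243.0], 0.64, [0.562, 0.023])]
bolt_handle [([309.0, 250.0], 0.45, [0.583, -0.013])]
dock_bolt [([308.0, 246.0], 0.65, [0.563, 0.019])]
pin_carton [([310.0, 245.0], 0.73, [0.568, 0.026])]
tape_electrical [([308.0, 245.0], 0.56, [0.56, 0.029])]
solder_spool [([345.0, 252.0], 0.54, [0.675, 0.062])]
paste_jar [([341.0, 288.0], 0.62, [0.725, -0.064]), ([311.0, 249.0], 0.41, [0.584, 0.005])]
flux_bottle [([232.0, 291.0], 0.72, [0.459, -0.244]), ([309.0, 246.0], 0.71, [0.574, 0.009])]
solvent_bottle [([323.0, 266.0], 0.91, [0.651, -0.041])]
top pos [0.165 0.031 1.462] fwd [ 0.21 -0.01 -0.98]
multimeter [([182.0, 299.0], 0.95, [0.192, 0.347]), ([202.0, 221.0], 0.85, [0.445, 0.282])]
meter_dock [([287.0, 181.0], 0.67, [0.575, -0.007])]
bolt_handle []
dock_bolt []
pin_carton [([188.0, 161.0], 0.8, [0.663, 0.332]), ([355.0, 215.0], 0.62, [0.45, -0.234])]
tape_electrical [([254.0, 140.0], 0.49, [0.736, 0.102]), ([299.0, 158.0], 0.45, [0.663, -0.053])]
solder_spool [([256.0, 156.0], 0.51, [0.673, 0.096])]
paste_jar [([297.0, 140.0], 0.74, [0.72, -0.047])]
flux_bottle [([356.0, 214.0], 0.49, [0.449, -0.232])]
solvent_bottle [([301.0, 158.0], 0.93, [0.645, -0.057])]
{'clock': 1.1, 'joint_pos': [1.08, 0.332, -0.065, 1.46, 0.022, 1.35, -0.088], 'joint_velocities': [-0.0, -0.0, -0.001, 0.001, -0.003, -0.001, 0.001], 'tau': [0.0, -62.523, 0.049, -39.184, 0.016, 0.002, -0.0], 'position': [0.282, -0.558, 0.248], 'ee_rot': [0.973, 0.232, 0.0, 0.0], 'ft_force': [0.747, 0.636, -0.404], 'torque': [0.068, -0.036, -0.025], 'grasp_force': 0.0, 'grip_width': 1.006}
```

View pics/scene0.png

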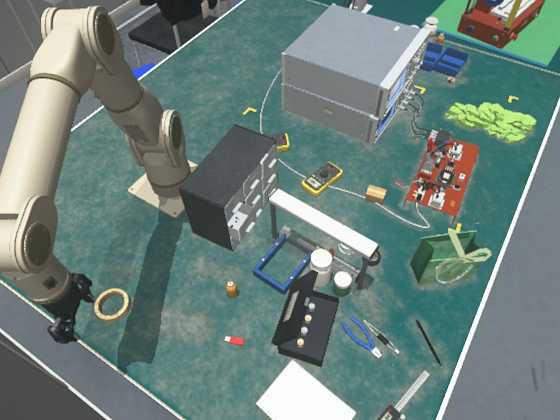

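View pics/top0.png

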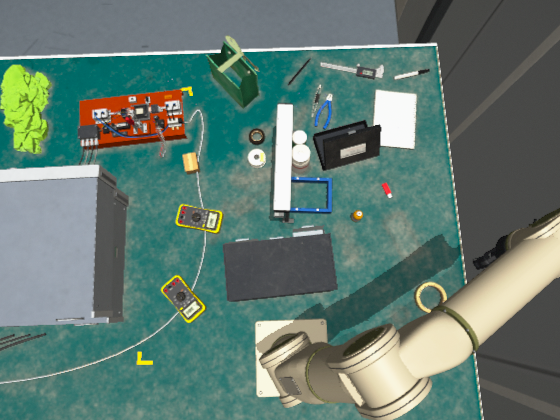

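Scene and top views: the blue dock sits at top px (310,195), with its mouth to the left under the white bar. Its +x points roughly to world −y. Two multimeters show, at top px (200,218), farther from the base (~0.53 m), and (182,299), nearer (~0.40 m). I choose (200,218) and will check it in a close crop together with the dock.

```bash
python3 - <<'E'
from h import *
t=cv2.imread("pics/top0.png");s=cv2.imread("pics/scene0.png")
a=cv2.resize(t[115:235,165:345],None,fx=4,fy=4,interpolation=cv2.INTER_CUBIC)
cv2.imwrite("pics/c1.png",a)   # px=165+u/4, 115+v/4
b=cv2.resize(s[155:305,235:395],None,fx=4,fy=4,interpolation=cv2.INTER_CUBIC)
cv2.imwrite("pics/c2.png",b)
E
```

```text
(no output)
```

View pics/c1.png

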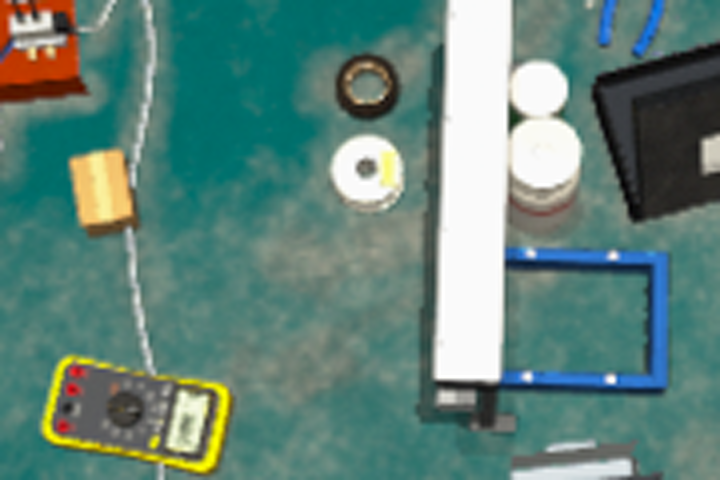

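View pics/c2.png

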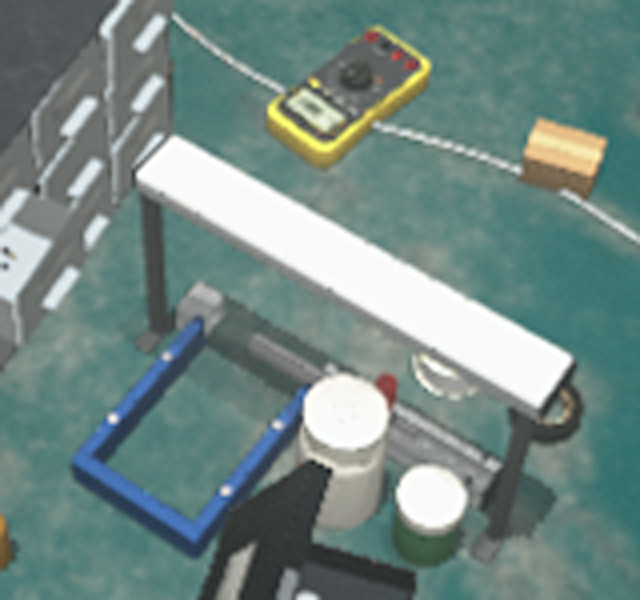

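The c1 crop confirms the farther meter: dial left of centre at crop (125,408), display to the right, so its +x points towards the dock. The c2 crop shows the red handle at crop (387,378), the bolt part-way across, and the spool and tape on the −x side of the track. Next I fit the poses.

```bash
cat >> h.py <<'E'
def fit(obs,x0):
    f=lambda p:np.concatenate([proj(c,[p[0]+np.cos(p[2])*X-np.sin(p[2])*Y,p[1]+np.sin(p[2])*X+np.cos(p[2])*Y,Z])-px for c,px,(X,Y,Z) in obs])
    from scipy.optimize import least_squares
    r=least_squares(f,x0,loss="soft_l1");return r.x,f(r.x).reshape(-1,2)
def c1(u,v):return np.array([165+u/4,115+v/4])-.375
def c2(u,v):return np.array([235+u/4,155+v/4])-.375
E
python3 - <<'E'
from h import *
T,S="top","scene"
obs=[(T,c1(435,382),(-.015,-.101,.212)),(T,c1(503,384),(.035,-.101,.212)),
(T,c1(648,268),(.164,.048,.034)),(T,c1(647,374),(.164,-.048,.034)),
(S,c2(137,178),(.035,-.101,.212)),(S,c2(172,137),(-.015,-.101,.212)),(S,c2(543,400),(.035,.244,.212)),(S,c2(576,360),(-.015,.244,.212)),
(S,c2(99,461),(.164,-.048,.034)),(S,c2(193,525),(.164,.048,.034))]
p,r=fit(obs,[.57,.1,-1.57]);print("dock",p.round(4),np.abs(r).max(0),r.round(1).tolist())
h=ray(S,c2(387,380),.068);d=Rn.from_euler('z',-p[2]).apply(h-[p[0],p[1],0]);print("handle top",h.round(3),"dock",d.round(3))
m=[(T,c1(57,355),(-.075,.038,.028)),(T,c1(236,382),(.075,.038,.028)),(T,c1(217,474),(.075,-.038,.01)),(T,c1(40,440),(-.075,-.038,.015)),
(T,c1(125,408),(-.008,0,.043)),(S,c2(356,75),(-.008,0,.043)),(S,c2(322,150),(.075,.038,.028)),(S,c2(268,112),(.075,-.038,.028)),(S,c2(433,66),(-.075,.038,.028)),(S,c2(377,24),(-.075,-.038,.028))]
q,r=fit(m,[.445,.28,-1.6]);print("meter",q.round(4),r.round(1).tolist())
e=Rn.from_euler('z',-p[2]).apply([q[0]-p[0],q[1]-p[1],0]);print("meter in dock",e.round(3),q[2]-p[2])
for n,z,px in(("spool",.034,c1(367,172)),("tape",.019,c1(368,87)),("solvent",.123,c1(545,150)),("carton",.038,c1(98,188))):
    w=ray(T,px,z);print(n,w.round(3),Rn.from_euler('z',-p[2]).apply(w-[p[0],p[1],0]).round(3))
# cabinet height
from scipy.optimize import minimize_scalar
for a,b in (((334,234),(277,152)),((225,240),(238,127))):
    r=minimize_scalar(lambda z:np.sum((proj(S,ray(T,a,z))-b)**2),bounds=(0,.6),method='bounded');print("cab",ray(T,a,r.x).round(3),r.fun)
E
```

```text
dock [ 0.5367  0.02   -1.6374] [2.0866374  2.44305508] [[-0.2, -0.5], [-0.2, -0.5], [1.2, -2.0], [1.3, -1.1], [-2.1, -1.4], [-0.7, -1.8], [0.2, 2.4], [1.1, -0.6], [-1.7, -1.4], [0.0, -0.9]]
handle top [0.646 0.018 0.068] dock [-0.005  0.109  0.068]
meter [ 0.46    0.2944 -1.793 ] [[0.8, -1.1], [-0.7, 0.2], [-0.0, -0.1], [0.7, 0.1], [-0.3, -0.8], [-0.1, -1.0], [0.4, 1.5], [-1.9, -0.5], [0.5, -0.5], [-1.2, -0.6]]
meter in dock [-0.269 -0.095  0.   ] -0.1556520121425966
spool [0.661 0.095 0.034] [-0.083  0.119  0.034]
tape [0.745 0.093 0.019] [-0.087  0.203  0.019]
solvent [ 0.644 -0.054  0.123] [0.066 0.112 0.123]
carton [0.654 0.326 0.038] [-0.313  0.096  0.038]
cab [ 0.332 -0.111  0.38 ] 4851.756154932979
cab [0.333 0.168 0.342] 1077.771967067126
```

The 2 px dock residuals amount to about 7 mm. I'll tighten the fit by matching the blue mask to a rendered U in both views.

```bash
cat > dock.py <<'E'
from h import *
from scipy.optimize import minimize
k=4
def box(x0,x1,y0,y1,z0,z1):return [(x,y,z) for x in(x0,x1) for y in(y0,y1) for z in(z0,z1)]
def T(p,pts):return Rn.from_euler('z',p[2]).apply(pts)+[p[0],p[1],0]
def hull(cam,p,pts,m,v):
    P=np.array([proj(cam,X) for X in T(p,pts)]);P=((P+.5)*k-.5)*16
    cv2.fillConvexPoly(m,cv2.convexHull(P.round().astype(np.int32).reshape(-1,1,2))[:,0],v,shift=4)
def render(cam,p,th,sh):
    m=np.zeros(sh,np.uint8)
    for b in(box(.012,.164+th,.048,.060,0,.034),box(.012,.164+th,-.060,-.048,0,.034),box(.164,.164+th,-.06,.06,0,.034)):hull(cam,p,b,m,255)
    ig=np.zeros(sh,np.uint8)
    hull(cam,p,box(-.02,.04,-.106,.25,.185,.214),ig,255)
    hull(cam,p,box(.02,.034,-.095,-.081,0,.187),ig,255)
    return m,ig
if __name__=="__main__":
    M={}
    for c in("top","scene"):
        im=cv2.resize(cv2.imread(f"pics/{c}0.png"),None,fx=k,fy=k,interpolation=cv2.INTER_CUBIC).astype(int)
        b,g,r=im[...,0],im[...,1],im[...,2]
        M[c]=((b>g*1.35)&(b>r*1.8)&(b>60)).astype(np.uint8)*255
    roi={"top":(170,215,285,340),"scene":(225,300,250,312)}
    def cost(q,cams):
        e=0
        for c in cams:
            m,ig=render(c,q[:3],q[3],M[c].shape);a,b_,d,f=[v*k for v in roi[c]]
            D=(cv2.GaussianBlur(m,(0,0),4).astype(float)-cv2.GaussianBlur(M[c],(0,0),4))/255
            D[ig>0]=0; e+=np.abs(D[a:b_,d:f]).sum()
        return e
    for cams in(("top",),("scene",),("top","scene")):
        r=min((minimize(cost,[.54,.02,y0,.011],args=(cams,),method="Nelder-Mead",options=dict(initial_simplex=[[.54,.02,y0,.011],[.555,.02,y0,.011],[.54,.035,y0,.011],[.54,.02,y0+.06,.011],[.54,.02,y0,.014]],maxiter=220)) for y0 in(-1.64,-1.57)),key=lambda r:r.fun)
        print(cams,r.x.round(4),r.fun)
    for c in M:
        m,ig=render(c,r.x[:3],r.x[3],M[c].shape);a,b_,d,f=[v*k for v in roi[c]]
        cv2.imwrite(f"pics/d_{c}.png",np.dstack([M[c],m,ig])[a-40:b_+40,d-40:f+40])
E
python3 dock.py
```

```text
Traceback (most recent call last):
  File "dock.py", line 31, in <module>
    r=min((minimize(cost,[.54,.02,y0,.011],args=(cams,),method="Nelder-Mead",options=dict(initial_simplex=[[.54,.02,y0,.011],[.555,.02,y0,.011],[.54,.035,y0,.011],[.54,.02,y0+.06,.011],[.54,.02,y0,.014]],maxiter=220)) for y0 in(-1.64,-1.57)),key=lambda r:r.fun)
  File "dock.py", line 31, in <genexpr>
    r=min((minimize(cost,[.54,.02,y0,.011],args=(cams,),method="Nelder-Mead",options=dict(initial_simplex=[[.54,.02,y0,.011],[.555,.02,y0,.011],[.54,.035,y0,.011],[.54,.02,y0+.06,.011],[.54,.02,y0,.014]],maxiter=220)) for y0 in(-1.64,-1.57)),key=lambda r:r.fun)
           ~~~~~~~~^^^^^^^^^^^^^^^^^^^^^^^^^^^^^^^^^^^^^^^^^^^^^^^^^^^^^^^^^^^^^^^^^^^^^^^^^^^^^^^^^^^^^^^^^^^^^^^^^^^^^^^^^^^^^^^^^^^^^^^^^^^^^^^^^^^^^^^^^^^^^^^^^^^^^^^^^^^^^^^^^^^^^^^^^^^^^^^^^^^^^^^^^^^^^^^^^^^^^^
  File "dock.py", line 26, in cost
    m,ig=render(c,q[:3],q[3],M[c].shape);a,b_,d,f=[v*k for v in roi[c]]
         ~~~~~~^^^^^^^^^^^^^^^^^^^^^^^^^
  File "dock.py", line 11, in render
    for b in(box(.012,.164+th,.048,.060,0,.034),box(.012,.164+th,-.060,-.048,0,.034),box(.164,.164+th,-.06,.06,0,.034)):hull(cam,p,b,m,255)
                                                                                                                        ~~~~^^^^^^^^^^^^^^^
  File "dock.py", line 7, in hull
    P=np.array([proj(cam,X) for X in T(p,pts)]);P=((P+.5)*k-.5)*16
                ~~~~^^^^^^^
  File "h.py", line 9, in proj
    c=imaging.calibration(cam);K,R,t=[np.array(c[k]) for k in("mtx","R","t")]
ValueError: time passes only in moves, steps and waits
```

```bash
python3 - <<'E'
from workcell import imaging
import pickle
pickle.dump({c:imaging.calibration(c) for c in("top","scene")},open("cal.pkl","wb"))
E
sed -i 's/imaging.calibration(cam)/CAL[cam]/; s/^from workcell.*/&\nimport pickle; CAL=pickle.load(open("\.\/cal.pkl","rb"))/' h.py; time python3 dock.py
```

```text
('top',) [ 0.5321  0.0198 -1.6327  0.0115] 2575.427450980392
('scene',) [ 0.5378  0.0229 -1.6404  0.0113] 6874.690196078431
('top', 'scene') [ 0.5344  0.0179 -1.6251  0.0083] 9441.670588235294
real	0m36.555s
user	1m2.328s
sys	0m6.403s
```

Dock pose about (0.535, 0.020, yaw −1.635), consistent between the two views within ~3 mm. Bolt handle at dock y≈0.11, so bolt travel is about 0.066. Next, a planner that prints the rows to type.

```bash
cat > plan.py <<'E'
import sys
from h import *
P=np.array([.535,.020,0.]);RD=Rn.from_euler('z',-1.635)
def target(x,y,z,lean,yaw=0):
    L=np.radians(lean);zt=np.array([np.sin(L),0,-np.cos(L)]);yt=np.array([0,1.,0])
    R=Rn.from_euler('z',np.radians(yaw))*Rn.from_matrix(np.c_[np.cross(yt,zt),yt,zt])
    return RD.apply([x,y,z])+P,RD*R
def state():
    o=sensors.get_obs();R0=Rn.from_quat(o["ee_rot"]);p=np.array(o["position"])
    d=RD.inv().apply(p-P);Rd=RD.inv()*R0;z=Rd.apply([0,0,1]);y=Rd.apply([0,1,0])
    print("t",round(o["clock"],2),"dock pos",d.round(4),"z",z.round(2),"y",y.round(3),"F",RD.inv().apply(o["ft_force"]).round(1),"grip",round(o["grip_width"],3),round(o["grasp_force"],1),"q",np.round(o["joint_pos"],2).tolist())
    return p,R0
p,R0=state()
for a in sys.argv[1:]:
    pt,Rt=target(*map(float,a.split(",")))
    print(a,"-> shift",R0.inv().apply(pt-p).round(4).tolist(),"turn",(R0.inv()*Rt).as_rotvec().round(3).tolist(),"world",pt.round(3)); p,R0=pt,Rt
E
python3 plan.py=-x 2>/dev/null; python3 plan.py -.15,.11,.40,38 -.1,.11,.186,38
```

```text
t 1.1 dock pos [ 0.5929 -0.2155  0.2484] z [ 0.  0. -1.] y [0.862 0.507 0.   ] F [-0.7  0.7 -0.4] grip 1.006 0.0 q [1.08, 0.33, -0.06, 1.46, 0.02, 1.35, -0.09]
-.15,.11,.40,38 -> shift [0.6574, -0.4751, -0.1517] turn [-0.344, -0.602, -0.999] world [0.654 0.163 0.4  ]
-.1,.11,.186,38 -> shift [0.0924, 0.0, 0.1994] turn [0.0, 0.0, 0.0] world [0.651 0.113 0.186]
```

```bash
python3 -m inch '[[[0,0,-0.05,0,0,0,-1],[0,0,-0.1,0,0,0,-1],[0.03,-0.02,-0.15,0,0,-0.1,-1],[0.07,-0.05,-0.15,0,0,-0.25,-1],[0.11,-0.08,-0.15,0,0,-0.4,-1],[0.15,-0.11,-0.15,0,0,-0.55,-1],[0.19,-0.14,-0.15,0,0,-0.7,-1],[0.23,-0.17,-0.15,0,0,-0.85,-1],[0.27,-0.2,-0.15,0,0,-0.95,-1],[0.31,-0.23,-0.15,0,0,-1.04,-1]]]'; python3 plan.py -.15,.11,.40,38
```

```text
clock: 2.1
position: [0.4519, -0.2175, 0.3986]
ee_rot: [0.728, 0.686, -0.0, 0.0]
ft_force: [0.6, 0.2, -0.1]
grip_width: 1.001
grasp_force: 0.0
t 2.1 dock pos [ 0.2423 -0.0676  0.3986] z [ 0.  0. -1.] y [-0.005  1.     0.001] F [-0.2  0.6 -0.1] grip 1.001 0.0 q [0.76, 0.04, -0.41, 1.49, 0.02, 1.61, 0.29]
-.15,.11,.40,38 -> shift [0.3914, 0.1797, -0.0015] turn [0.002, -0.663, 0.005] world [0.654 0.163 0.4  ]
```

```bash
python3 -m inch '[[[0.04,0.018,0,0,-0.07,0,-1],[0.08,0.036,0,0,-0.14,0,-1],[0.12,0.054,0,0,-0.21,0,-1],[0.16,0.072,0,0,-0.28,0,-1],[0.2,0.09,0,0,-0.35,0,-1],[0.24,0.108,0,0,-0.42,0,-1],[0.28,0.126,0,0,-0.49,0,-1],[0.32,0.144,0,0,-0.55,0,-1],[0.36,0.165,0,0,-0.61,0,-1],[0.391,0.18,0,0,-0.663,0,-1]]]'; python3 plan.py -.1,.11,.186,38
```

```text
clock: 3.1
position: [0.6513, 0.1513, 0.3907]
ee_rot: [0.689, 0.653, -0.233, 0.213]
ft_force: [0.4, -1.3, -3.4]
grip_width: 1.003
grasp_force: 0.0
t 3.1 dock pos [-0.1384  0.1076  0.3907] z [ 0.6 -0.  -0.8] y [-0.006  1.    -0.011] F [ 1.3  0.5 -3.4] grip 1.003 0.0 q [-0.33, 0.65, -0.43, 0.88, 0.79, 2.05, -0.55]
-.1,.11,.186,38 -> shift [0.0915, 0.0043, 0.187] turn [-0.005, -0.022, 0.012] world [0.651 0.113 0.186]
```

```bash
python3 -m inch '[[[0.02,0.001,0.045,0,0,0,-1],[0.045,0.002,0.09,0,-0.01,0,-1],[0.07,0.003,0.14,0,-0.02,0.01,-1],[0.0915,0.004,0.187,-0.005,-0.022,0.012,-1],[0.0915,0.004,0.187,-0.005,-0.022,0.012,-1],[0.0915,0.004,0.187,-0.005,-0.022,0.012,-1]]]'; python3 plan.py -.006,.109,.06,38; python3 - <<'E'
from h import *
for c in("scene","top"):
    im=imaging.camera(c); cv2.imwrite(f"pics/{c}1.png",im)
s=cv2.imread("pics/scene1.png");cv2.imwrite("pics/s1.png",cv2.resize(s[180:300,250:410],None,fx=5,fy=5,interpolation=cv2.INTER_CUBIC))
print(proj("scene",sensors.get_obs()["position"]))
E
```

```text
clock: 3.7
position: [0.6496, 0.1064, 0.1903]
ee_rot: [0.693, 0.643, -0.238, 0.223]
ft_force: [0.1, 0.1, 1.6]
grip_width: 0.998
grasp_force: 0.0
t 3.7 dock pos [-0.0935  0.1088  0.1903] z [ 0.62 -0.   -0.79] y [0.009 1.    0.002] F [-0.1  0.1  1.6] grip 0.998 0.0 q [-0.22, 0.69, -0.43, 1.26, 0.77, 1.72, -0.77]
-.006,.109,.06,38 -> shift [0.0114, 0.0007, 0.1565] turn [-0.004, 0.001, -0.008] world [0.644 0.019 0.06 ]
[350.59511588 205.55951015]
```

View pics/s1.png

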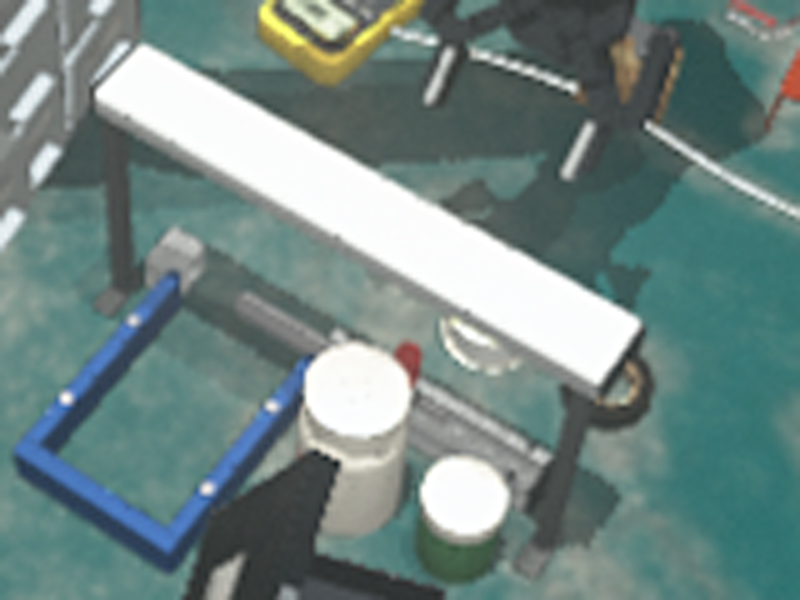

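The red handle's top shows at crop (409,352), scene px (331.8,250.4), free between the bar and the bottle. Going in to grip it.

```bash
python3 -m inch '[[[0.004,0.001,0.04,0,0,0,-1],[0.008,0.001,0.08,0,0,0,-1],[0.01,0.001,0.12,0,0,0,-1],[0.012,0.001,0.14,0,0,-0.008,-1],[0.0125,0.001,0.157,0,0,-0.008,-1],[0.0125,0.001,0.157,0,0,-0.008,-1],[0.0125,0.001,0.157,0,0,-0.008,-1]]]'; python3 plan.py; python3 -m inch '[[[0,0,0,0,0,0,1],[0,0,0,0,0,0,1],[0,0,0,0,0,0,1],[0,0,0,0,0,0,1],[0,0,0,0,0,0,1],[0,0,0,0,0,0,1],[0,0,0,0,0,0,1],[0,0,0,0,0,0,1]]]' 30;python3 plan.py -.003,.176,.06,38
```

```text
clock: 4.5
position: [0.6461, 0.0215, 0.061]
ee_rot: [0.691, 0.646, -0.237, 0.223]
ft_force: [0.3, 0.1, 1.1]
grip_width: 1.003
grasp_force: 0.0
t 4.5 dock pos [-0.0087  0.1108  0.061 ] z [ 0.61  0.   -0.79] y [0.002 1.    0.002] F [-0.1  0.3  1.1] grip 1.003 0.0 q [-0.12, 0.75, -0.4, 1.45, 0.83, 1.46, -0.83]
clock: 5.3
position: [0.6452, 0.0206, 0.0594]
ee_rot: [0.69, 0.646, -0.238, 0.222]
ft_force: [0.9, 2.3, 3.3]
grip_width: 0.174
grasp_force: 29.5
t 5.3 dock pos [-0.0076  0.11    0.0594] z [ 0.62 -0.   -0.79] y [ 0.002  1.    -0.   ] F [-2.3  0.7  3.3] grip 0.174 29.5 q [-0.11, 0.75, -0.4, 1.46, 0.83, 1.46, -0.83]
-.003,.176,.06,38 -> shift [-0.0039, 0.066, 0.0023] turn [-0.001, -0.001, -0.001] world [0.711 0.012 0.06 ]
```

```bash
python3 -m inch '[[[0,0.01,0,0,0,0,1],[0,0.02,0,0,0,0,1],[0,0.03,0,0,0,0,1],[0,0.04,0,0,0,0,1],[0,0.05,0,0,0,0,1],[0,0.058,0,0,0,0,1],[0,0.062,0,0,0,0,1],[0,0.065,0,0,0,0,1],[0,0.065,0,0,0,0,1]]]' 30;python3 plan.py
```

```text
clock: 6.2
position: [0.7108, 0.0162, 0.0594]
ee_rot: [0.69, 0.646, -0.238, 0.222]
ft_force: [0.5, 2.5, 4.6]
grip_width: 0.173
grasp_force: 29.8
t 6.2 dock pos [-0.0075  0.1757  0.0594] z [ 0.62 -0.   -0.79] y [ 0.002  1.    -0.   ] F [-2.5  0.4  4.6] grip 0.173 29.8 q [-0.13, 0.86, -0.37, 1.25, 0.85, 1.51, -0.74]
```

```bash
python3 -m inch '[[[0,0.002,0,0,0,0,1],[0,0.004,0,0,0,0,1],[0,0.005,0,0,0,0,1],[0,0.005,0,0,0,0,1]]]';python3 plan.py;
```

```text
clock: 6.6
position: [0.7117, 0.0161, 0.0592]
ee_rot: [0.69, 0.646, -0.241, 0.22]
ft_force: [-23.0, 3.9, 14.2]
grip_width: 0.172
grasp_force: 31.1
t 6.6 dock pos [-0.0075  0.1766  0.0592] z [ 0.62 -0.01 -0.79] y [ 0.005  1.    -0.008] F [ -2.5 -23.2  14.2] grip 0.172 31.1 q [-0.13, 0.87, -0.37, 1.24, 0.85, 1.52, -0.73]
```

```bash
python3 -m inch '[[[0,-0.005,0,0,0,0,1],[0,-0.005,0,0,0,0,-1],[0,-0.005,0,0,0,0,-1],[0,-0.005,0,0,0,0,-1],[0,-0.005,-0.02,0,0,0,-1],[0,-0.005,-0.05,0,0,0,-1],[0,-0.005,-0.09,0,0,0,-1],[0,-0.005,-0.13,0,0,0,-1],[0,-0.005,-0.17,0,0,0,-1],[0,-0.005,-0.17,0,0,0,-1]]]'; python3 plan.py -.277,-.091,.16,0,-9 -.277,-.091,.048,0,-9
```

```text
clock: 7.6
position: [0.7178, 0.1253, 0.1974]
ee_rot: [0.69, 0.648, -0.234, 0.222]
ft_force: [0.0, 1.0, -0.1]
grip_width: 0.998
grasp_force: 0.0
t 7.6 dock pos [-0.1168  0.1756  0.1974] z [ 0.61  0.   -0.79] y [-0.002  1.     0.004] F [-1.  -0.  -0.1] grip 0.998 0.0 q [-0.27, 0.83, -0.4, 1.0, 0.81, 1.78, -0.67]
-.277,-.091,.16,0,-9 -> shift [0.1493, -0.2665, -0.0694] turn [0.056, 0.656, 0.152] world [0.462 0.302 0.16 ]
-.277,-.091,.048,0,-9 -> shift [0.0, 0.0, 0.112] turn [0.0, 0.0, 0.0] world [0.462 0.302 0.048]
```

```bash
python3 -m inch '[[[0.015,-0.027,-0.007,0.006,0.066,0.015,-1],[0.03,-0.053,-0.014,0.011,0.13,0.03,-1],[0.045,-0.08,-0.021,0.017,0.2,0.046,-1],[0.06,-0.107,-0.028,0.022,0.26,0.06,-1],[0.075,-0.133,-0.035,0.028,0.33,0.076,-1],[0.09,-0.16,-0.042,0.034,0.39,0.09,-1],[0.105,-0.187,-0.049,0.04,0.46,0.106,-1],[0.12,-0.213,-0.056,0.045,0.525,0.12,-1],[0.135,-0.24,-0.063,0.05,0.59,0.137,-1],[0.149,-0.2665,-0.069,0.056,0.656,0.152,-1]]]';python3 -m inch '[[[0,0,0,0,0,0,-1],[0,0,0,0,0,0,-1]]]' >/dev/null;  python3 plan.py -.277,-.091,.048,0,-9; python3 - <<'E'
from h import *
a=[cv2.resize(imaging.camera(c)[r0:r1,c0:c1],(400,400),interpolation=cv2.INTER_CUBIC) for c,r0,r1,c0,c1 in(("top",180,250,165,235),("scene",140,220,285,365))]
cv2.imwrite("pics/g1.png",np.hstack(a))
E
```

```text
clock: 8.6
position: [0.4608, 0.2979, 0.1556]
ee_rot: [0.783, 0.622, -0.003, -0.001]
ft_force: [0.5, 0.4, 0.2]
grip_width: 0.998
grasp_force: 0.0
t 8.8 dock pos [-0.2715 -0.0907  0.156 ] z [ 0.01 -0.   -1.  ] y [ 0.161  0.987 -0.003] F [ 1.   0.3 -1.1] grip 0.995 0.0 q [-0.04, 0.33, -0.72, 1.74, 0.23, 1.17, -1.06]
-.277,-.091,.048,0,-9 -> shift [0.0062, -0.0008, 0.108] turn [-0.003, 0.007, -0.004] world [0.462 0.302 0.048]
```

View pics/g1.png

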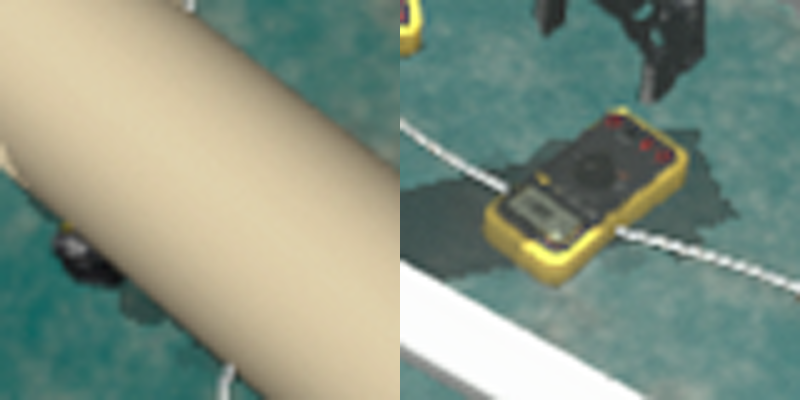

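The farther meter is untouched and shows clear of the fingers. Its dial is at scene px about (324,174), and the top view is hidden by the arm.

```bash
python3 - <<'E'
from h import *
w=ray("scene",(324-.4,174-.4),.041);print(w,Rn.from_euler('z',1.635).apply(w-[.535,.02,0]))
w=ray("top",c1(125,408),.043);print(w,Rn.from_euler('z',1.635).apply(w-[.535,.02,0]))
E
```

```text
[0.46418895 0.29875078 0.041     ] [-0.27363325 -0.08854969  0.041     ]
[0.45903327 0.30119992 0.043     ] [-0.27574655 -0.09385188  0.043     ]
```

```bash
python3 -m inch '[[[0.002,0,0.03,0,0.007,0,-1],[0.004,0,0.06,0,0.007,0,-1],[0.004,0,0.09,0,0.007,0,-1],[0.004,0,0.107,0,0.007,0,-1],[0.004,0,0.107,0,0.007,0,-1],[0.004,0,0.107,0,0.007,0,-1]]]';python3 plan.py;python3 -m inch '[[[0,0,0,0,0,0,0.2],[0,0,0,0,0,0,0.4],[0,0,0,0,0,0,1],[0,0,0,0,0,0,1],[0,0,0,0,0,0,1],[0,0,0,0,0,0,1],[0,0,0,0,0,0,1]]]' 30;  python3 plan.py -.10,0.0,.049,0,0
```

```text
clock: 9.5
position: [0.4625, 0.3013, 0.0497]
ee_rot: [0.782, 0.623, -0.0, -0.002]
ft_force: [0.2, 0.1, 0.2]
grip_width: 1.001
grasp_force: 0.0
t 9.5 dock pos [-0.2761 -0.0904  0.0497] z [-0. -0. -1.] y [ 0.161  0.987 -0.004] F [-0.1  0.2  0.2] grip 1.001 0.0 q [-0.1, 0.46, -0.67, 1.83, 0.34, 0.97, -1.14]
clock: 10.2
position: [0.4621, 0.3012, 0.0498]
ee_rot: [0.782, 0.623, -0.0, -0.002]
ft_force: [-2.3, -2.2, 6.1]
grip_width: 0.321
grasp_force: 29.1
t 10.2 dock pos [-0.2759 -0.0907  0.0498] z [-0. -0. -1.] y [ 0.16   0.987 -0.003] F [ 2.3 -2.1  6.1] grip 0.321 29.1 q [-0.1, 0.46, -0.67, 1.83, 0.34, 0.97, -1.14]
-.10,0.0,.049,0,0 -> shift [-0.1591, 0.1178, 0.0001] turn [-0.003, -0.002, -0.161] world [0.541 0.12  0.049]
```

```bash
python3 -m inch '[[[-0.008,0.006,0,0,0,0,1],[-0.024,0.018,0,0,0,-0.02,1],[-0.042,0.031,0,0,0,-0.04,1],[-0.06,0.044,0,0,0,-0.06,1],[-0.08,0.059,0,0,0,-0.08,1],[-0.1,0.074,0,0,0,-0.1,1],[-0.12,0.089,0,0,0,-0.12,1],[-0.138,0.102,0,0,0,-0.14,1],[-0.151,0.112,0,0,0,-0.155,1],[-0.159,0.118,0,0,0,-0.161,1]]]';python3 -m inch '[[[0,0,0,0,0,0,1]]]' >/dev/null;  python3 plan.py -.10,0.0,.049,0,0; python3 - <<'E'
from h import *
a=[]
for c,r0,r1,c0,c1_ in(("top",150,240,200,350),("scene",160,280,220,370)):
    im=imaging.camera(c);cv2.imwrite(f"pics/{c}2.png",im);a.append(cv2.resize(im[r0:r1,c0:c1_],None,fx=3.9,fy=3.9,interpolation=cv2.INTER_CUBIC)[:350,:400] if 0 else cv2.resize(im[r0:r1,c0:c1_],(400,int(400*(r1-r0)/(c1_-c0))),interpolation=cv2.INTER_CUBIC))
h=max(x.shape[0] for x in a);a=[cv2.copyMakeBorder(x,0,h-x.shape[0],0,0,cv2.BORDER_CONSTANT) for x in a]
cv2.imwrite("pics/g2.png",np.hstack(a))
E
```

```text
clock: 11.2
position: [0.5426, 0.1199, 0.0497]
ee_rot: [0.729, 0.684, 0.001, -0.002]
ft_force: [-3.1, 7.1, 10.4]
grip_width: 0.322
grasp_force: 30.5
t 11.3 dock pos [-0.099   0.0018  0.0497] z [-0. -0. -1.] y [ 0.002  1.    -0.001] F [0.7 0.7 8.4] grip 0.325 30.4 q [0.24, 0.46, -0.64, 1.82, 0.33, 0.97, -0.6]
-.10,0.0,.049,0,0 -> shift [0.001, -0.0018, 0.0007] turn [-0.001, -0.003, -0.002] world [0.541 0.12  0.049]
```

View pics/g2.png

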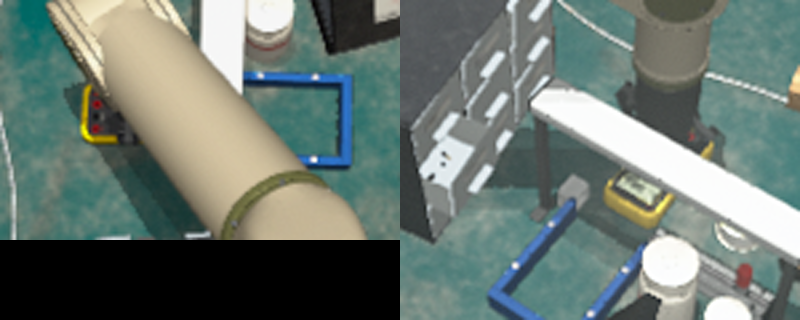

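The meter has followed the gripper: its display end sits at the mouth under the bar (right crop ~(640,200)) and looks in line with the rails. A quick numeric check before release.

```bash
python3 - <<'E'
from h import *
im=cv2.imread("pics/scene2.png").astype(int);b,g,r=im[...,0],im[...,1],im[...,2]
m=(r>110)&(g>80)&(b<.55*g)
m[:, :285]=0;m[:,330:]=0;m[:225]=0;m[250:]=0
ys,xs=np.nonzero(m);print("yellow left/right col",xs.min(),xs.max(),"bottom row",ys.max(),xs[ys==ys.max()])
for y in range(226,250,3):
    c=xs[ys==y]; print(y,(c.min(),c.max()) if len(c) else None)
for o in(-.006,0,.006):
  for a in(0,.06):
    Pp=lambda X,Y,Z:proj("scene",Rn.from_euler('z',-1.635).apply(Rn.from_euler('z',a).apply([X+.008,Y,Z])+[-.099,.0018+o,0])+[.535,.02,0]).round(1)
    print(o,a,"front L top/bot",Pp(.075,-.038,.028),Pp(.075,-.038,0),"front R",Pp(.075,.038,.028),Pp(.075,.038,0))
E
```

```text
yellow left/right col 298 321 bottom row 241 [312 313 314]
226 None
229 (np.int64(298), np.int64(298))
232 (np.int64(298), np.int64(298))
235 (np.int64(302), np.int64(320))
238 (np.int64(306), np.int64(318))
241 (np.int64(312), np.int64(314))
244 None
247 None
-0.006 0 front L top/bot [292.7 230.6] [292.7 235.3] front R [312.  241.9] [311.7 246.6]
-0.006 0.06 front L top/bot [293.5 231.8] [293.5 236.5] front R [313.7 242.2] [313.3 246.8]
0 0 front L top/bot [294.2 231.5] [294.1 236.2] front R [313.5 242.9] [313.2 247.5]
0 0.06 front L top/bot [295.  232.6] [295.  237.3] front R [315.2 243.1] [314.9 247.7]
0.006 0 front L top/bot [295.7 232.3] [295.6 237. ] front R [315.1 243.8] [314.8 248.4]
0.006 0.06 front L top/bot [296.6 233.5] [296.5 238.2] front R [316.8 244. ] [316.4 248.6]
```

```bash
python3 -m inch '[[[0,0,0,0,0,0,0],[0,0,0,0,0,0,-0.4],[0,0,0,0,0,0,-0.4],[0,0,-0.02,0,0,0,-0.4],[0,0,-0.06,0,0,0,-0.4],[0,0,-0.1,0,0,0,0],[0,0,-0.11,0,0,0,0.3],[0,0,-0.11,0,0,0,0.3]]]';python3 plan.py -.26,0.001,.15,38 -.24,.001,.027,38
```

```text
clock: 12.2
position: [0.5426, 0.1195, 0.1598]
ee_rot: [0.73, 0.684, 0.001, -0.001]
ft_force: [-0.1, 0.3, -0.2]
grip_width: 0.353
grasp_force: 0.0
t 12.2 dock pos [-0.0998  0.0012  0.1598] z [-0. -0. -1.] y [ 0.     1.    -0.001] F [-0.3 -0.1 -0.2] grip 0.353 0.0 q [0.29, 0.33, -0.69, 1.73, 0.22, 1.17, -0.53]
-.26,0.001,.15,38 -> shift [0.1602, -0.0002, 0.0102] turn [-0.001, -0.665, -0.0] world [0.553 0.279 0.15 ]
-.24,.001,.027,38 -> shift [0.06, 0.0, 0.1092] turn [0.0, 0.0, 0.0] world [0.551 0.259 0.027]
```

```bash
python3 -m inch '[[[0.03,0,0,0,-0.08,0,0.3],[0.06,0,0,0,-0.18,0,0.3],[0.09,0,0.005,0,-0.3,0,0.3],[0.12,0,0.01,0,-0.42,0,0.3],[0.15,0,0.01,0,-0.53,0,0.3],[0.16,0,0.01,0,-0.62,0,0.3],[0.16,0,0.01,0,-0.665,0,0.3],[0.16,0,0.01,0,-0.665,0,0.3]]]';python3 -m inch '[[[0,0,0,0,0,0,0.3]]]'>/dev/null;python3 plan.py -.24,.001,.027,38
python3 - <<'E'
from h import *
im=imaging.camera("top");cv2.imwrite("pics/top3.png",im);imaging.camera("scene")
s=imaging.camera("scene");cv2.imwrite("pics/scene3.png",s)
cv2.imwrite("pics/g3.png",np.hstack([cv2.resize(x,(400,300),interpolation=cv2.INTER_CUBIC) for x in(im[140:245,205:345],s[160:280,235:395])]))
E
```

```text
clock: 13.0
position: [0.5503, 0.2804, 0.1448]
ee_rot: [0.687, 0.649, -0.241, 0.222]
ft_force: [-0.4, -0.6, -0.7]
grip_width: 0.351
grasp_force: 0.0
t 13.1 dock pos [-0.2591  0.0003  0.1472] z [ 0.62 -0.   -0.79] y [-0.     1.    -0.005] F [ 0.5  0.1 -0.3] grip 0.35 0.0 q [-0.43, 0.77, -0.54, 1.25, 0.71, 1.81, -1.06]
-.24,.001,.027,38 -> shift [0.0589, 0.0013, 0.1064] turn [-0.004, 0.001, 0.003] world [0.551 0.259 0.027]
```

View pics/g3.png

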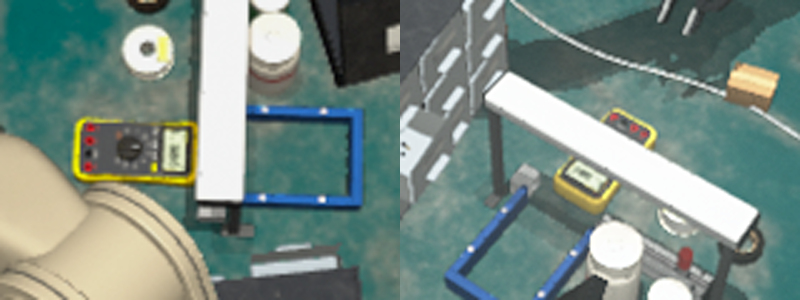

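The meter lies in line, its near end at left-crop x=75 and dial at (130,149). It is perhaps a few mm off in y. I'll fit it numerically.

```bash
python3 - <<'E'
from h import *
def D(w):return Rn.from_euler('z',1.635).apply(w-np.array([.535,.02,0])).round(4)
im=cv2.imread("pics/top3.png").astype(int);b,g,r=im[...,0],im[...,1],im[...,2]
m=((r>130)&(g>100)&(b<.5*g));m[:170]=0;m[212:]=0;m[:,:225]=0;m[:,272:]=0
ys,xs=np.nonzero(m);print(xs.min(),xs.max())
for c in range(232,271,4):
    v=ys[xs==c]
    if len(v)>1:print(c,v.min(),v.max(),"upper edge",D(ray("top",(c,v.min()-.3),.027))[:2],"lower",D(ray("top",(c,v.max()+.3),.014))[:2])
print("near end",D(ray("top",(xs.min()-.3,193),.02)),"dial",D(ray("top",(250.1,191.8),.043)))
bl=(b>g*1.35)&(b>r*1.8)&(b>60)
for c in(296,304,312,320):
    v=np.nonzero(bl[165:220,c])[0]+165;gp=np.argmax(np.diff(v));print("rails",c,v[0],v[gp],v[gp+1],v[-1],"inner +y",D(ray("top",(c,v[gp]+.5),.01))[:2],"inner -y",D(ray("top",(c,v[gp+1]-.5),.034))[:2])
E
```

```text
230 271
232 182 201 upper edge [-0.1637  0.0347] lower [-0.1617 -0.0313]
236 181 202 upper edge [-0.1501  0.0386] lower [-0.1478 -0.0344]
240 182 202 upper edge [-0.1363  0.0355] lower [-0.1341 -0.034 ]
244 201 202 upper edge [-0.1195 -0.031 ] lower [-0.1204 -0.0336]
256 201 202 upper edge [-0.0787 -0.0299] lower [-0.0793 -0.0324]
260 202 203 upper edge [-0.065 -0.033] lower [-0.0655 -0.0355]
264 183 203 upper edge [-0.0539  0.0342] lower [-0.0518 -0.0352]
268 182 204 upper edge [-0.0403  0.0382] lower [-0.038  -0.0383]
near end [-0.1703 -0.0037  0.02  ] dial [-0.0989 -0.0034  0.043 ]
rails 296 179 180 210 211 inner +y [0.0561 0.0501] inner -y [ 0.0574 -0.0581]
rails 304 177 180 208 211 inner +y [0.0838 0.0509] inner -y [ 0.0842 -0.0504]
rails 312 178 181 208 212 inner +y [0.1116 0.0481] inner -y [ 0.1112 -0.0497]
rails 320 178 182 208 212 inner +y [0.1394 0.0453] inner -y [ 0.1381 -0.0489]
```

```bash
python3 -m inch '[[[0.02,0,0.036,0,0,0,0.3],[0.04,0.001,0.072,0,0,0,0.3],[0.055,0.001,0.098,0,0,0,0.3],[0.059,0.001,0.106,0,0,0,0.3],[0.059,0.001,0.106,0,0,0,0.3],[0.059,0.001,0.106,0,0,0,0.3]]]';python3 plan.py -.2,0,.027,38 -.02,0,.027,38
```

```text
clock: 13.85
position: [0.5522, 0.2609, 0.0307]
ee_rot: [0.69, 0.647, -0.237, 0.221]
ft_force: [0.6, -0.1, -0.3]
grip_width: 0.35
grasp_force: 0.0
t 13.85 dock pos [-0.2415  0.0017  0.0307] z [ 0.61 -0.   -0.79] y [ 0.001  1.    -0.002] F [ 0.   0.6 -0.3] grip 0.35 0.0 q [-0.41, 0.88, -0.52, 1.34, 0.75, 1.64, -1.14]
-.2,0,.027,38 -> shift [-0.0305, -0.0017, 0.0284] turn [-0.002, -0.002, 0.001] world [0.548 0.22  0.027]
-.02,0,.027,38 -> shift [-0.1418, -0.0, 0.1108] turn [0.0, 0.0, 0.0] world [0.536 0.04  0.027]
```

```bash
python3 -m inch '[[[-0.015,-0.001,0.014,0,0,0,0.3],[-0.03,-0.0017,0.028,0,0,0,0.3],[-0.038,-0.0017,0.034,0,0,0,0.3],[-0.046,-0.0017,0.04,0,0,0,0.3],[-0.054,-0.0017,0.0465,0,0,0,0.3],[-0.064,-0.0017,0.0545,0,0,0,0.3],[-0.074,-0.0017,0.0625,0,0,0,0.3],[-0.084,-0.0017,0.07,0,0,0,0.3],[-0.094,-0.0017,0.078,0,0,0,0.3],[-0.102,-0.0017,0.084,0,0,0,0.3]]]';python3 plan.py -.025,0,.028,38
```

```text
clock: 14.85
position: [0.5411, 0.1271, 0.0253]
ee_rot: [0.69, 0.647, -0.239, 0.221]
ft_force: [-0.3, 1.9, 1.0]
grip_width: 0.353
grasp_force: 1.1
t 14.85 dock pos [-0.1072 -0.0008  0.0253] z [ 0.62 -0.   -0.79] y [ 0.001  1.    -0.004] F [-1.9 -0.4  1. ] grip 0.353 1.1 q [-0.23, 0.73, -0.5, 1.61, 0.79, 1.48, -1.09]
-.025,0,.028,38 -> shift [-0.0664, 0.0009, 0.0485] turn [-0.004, 0.0, 0.002] world [0.537 0.045 0.028]
```

```bash
python3 -m inch '[[[-0.01,0,0.007,0,0,0,0.3],[-0.02,0.0005,0.0145,0,0,0,0.3],[-0.03,0.0009,0.022,0,0,0,0.3],[-0.04,0.0009,0.029,0,0,0,0.3],[-0.05,0.0009,0.0365,0,0,0,0.3],[-0.059,0.0009,0.043,0,0,0,0.3],[-0.0664,0.0009,0.0485,0,0,0,0.3],[-0.0664,0.0009,0.0485,0,0,0,0.3]]]';python3 plan.py -.008,0,.028,38; python3 - <<'E'
from h import *
def D(w):return Rn.from_euler('z',1.635).apply(w-np.array([.535,.02,0])).round(4)
im=imaging.camera("scene");cv2.imwrite("pics/scene4.png",im);t=imaging.camera("top");cv2.imwrite("pics/top4.png",t)
cv2.imwrite("pics/g4.png",np.hstack([cv2.resize(x,(400,300),interpolation=cv2.INTER_CUBIC) for x in(t[160:235,255:355],im[200:305,235:375])]))
E
```

```text
clock: 15.65
position: [0.5368, 0.0447, 0.0284]
ee_rot: [0.69, 0.646, -0.239, 0.222]
ft_force: [-0.9, -0.4, -0.6]
grip_width: 0.354
grasp_force: 0.0
t 15.65 dock pos [-0.0247  0.0002  0.0284] z [ 0.62 -0.   -0.79] y [ 0.002  1.    -0.003] F [ 0.4 -0.8 -0.6] grip 0.354 0.0 q [-0.12, 0.65, -0.48, 1.73, 0.82, 1.4, -1.03]
-.008,0,.028,38 -> shift [-0.0129, -0.0002, 0.0106] turn [-0.004, 0.001, 0.001] world [0.536 0.028 0.028]
```

View pics/g4.png

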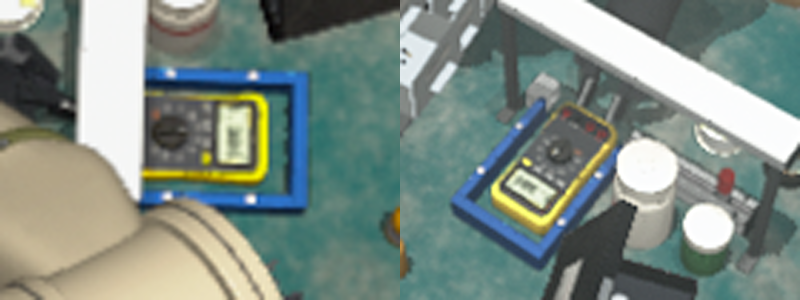

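The meter is in the bay and straight, with about 18 mm left to the back stop (left crop: display end at x≈268, stop face at ≈290). I'll push on gently.

```bash
python3 -m inch '[[[-0.005,0,0.004,0,0,0,0.3],[-0.009,0,0.007,0,0,0,0.3],[-0.012,0,0.0095,0,0,0,0.3],[-0.012,0,0.0095,0,0,0,0.3]]]';python3 plan.py;python3 -m inch '[[[-0.0016,0,0.0012,0,0,0,0.3],[-0.003,0,0.0024,0,0,0,0.3],[-0.003,0,0.0024,0,0,0,0.3]]]';python3 plan.py;
```

```text
clock: 16.15
position: [0.5359, 0.0306, 0.0281]
ee_rot: [0.69, 0.647, -0.239, 0.222]
ft_force: [-0.2, 0.6, -0.2]
grip_width: 0.351
grasp_force: 0.0
t 16.15 dock pos [-0.0106  0.0002  0.0281] z [ 0.62 -0.   -0.79] y [ 0.001  1.    -0.003] F [-0.5 -0.3 -0.2] grip 0.351 0.0 q [-0.1, 0.64, -0.47, 1.75, 0.82, 1.38, -1.01]
clock: 16.45
position: [0.5357, 0.0274, 0.028]
ee_rot: [0.689, 0.647, -0.239, 0.221]
ft_force: [0.3, 1.7, 0.0]
grip_width: 0.349
grasp_force: 0.7
t 16.45 dock pos [-0.0074  0.0002  0.028 ] z [ 0.62 -0.   -0.79] y [ 0.     1.    -0.003] F [-1.7  0.1  0. ] grip 0.349 0.7 q [-0.09, 0.64, -0.47, 1.75, 0.82, 1.37, -1.01]
```

Still sliding (1.7 N), so on in 2 mm steps.

```bash
for i in 1; do python3 -m inch '[[[-0.0016,0,0.0012,0,0,0,0.3],[-0.0032,0,0.0025,0,0,0,0.3],[-0.0032,0,0.0025,0,0,0,0.3]]]' | sed -n 4p;done;python3 plan.py; python3 -m inch '[[[-0.0016,0,0.0012,0,0,0,0.3],[-0.0032,0,0.0025,0,0,0,0.3],[-0.0032,0,0.0025,0,0,0,0.3]]]'|sed -n 4p; python3 plan.py
```

```text
ft_force: [0.0, 5.0, 1.1]
t 16.75 dock pos [-0.004   0.0003  0.0281] z [ 0.61 -0.   -0.79] y [-0.     1.    -0.003] F [-5.  -0.3  1.1] grip 0.35 2.4 q [-0.09, 0.64, -0.47, 1.76, 0.82, 1.37, -1.01]
ft_force: [-0.1, 17.1, 3.7]
t 17.05 dock pos [-0.0037  0.0006  0.0281] z [ 0.61  0.   -0.79] y [-0.004  1.    -0.002] F [-17.   -1.2   3.7] grip 0.35 8.1 q [-0.08, 0.63, -0.47, 1.76, 0.83, 1.36, -1.0]
```

Firm against the back stop (17 N and no more travel). I'll back off and go to the handle.

```bash
python3 -m inch '[[[0.008,0,-0.006,0,0,0,0.3],[0.012,0,-0.01,0,0,0,0.3],[0.012,0,-0.04,0,0,0,0.3],[0.012,0,-0.08,0,0,0,0.3],[0.012,0,-0.12,0,0,0,0],[0.012,0,-0.16,0,0,0,-0.5],[0.012,0,-0.2,0,0,0,-1],[0.012,0,-0.2,0,0,0,-1]]]';python3 plan.py -.11,.175,.19,38 -.0075,.175,.06,38; python3 - <<'E'
from h import *
im=imaging.camera("scene");cv2.imwrite("pics/scene5.png",im)
t=imaging.camera("top");cv2.imwrite("pics/top5.png",t)
cv2.imwrite("pics/g5.png",np.hstack([cv2.resize(x,(400,300),interpolation=cv2.INTER_CUBIC) for x in(t[160:235,255:355],im[200:305,235:375])]))
E
```

```text
clock: 17.85
position: [0.5449, 0.1557, 0.1818]
ee_rot: [0.689, 0.648, -0.235, 0.222]
ft_force: [-0.1, 0.1, -0.3]
grip_width: 0.975
grasp_force: 0.0
t 17.85 dock pos [-0.1361  0.0012  0.1818] z [ 0.61  0.   -0.79] y [-0.003  1.     0.001] F [-0.1 -0.2 -0.3] grip 0.975 0.0 q [-0.24, 0.57, -0.55, 1.49, 0.71, 1.71, -0.96]
-.11,.175,.19,38 -> shift [-0.026, 0.1738, 0.0099] turn [0.002, -0.004, 0.002] world [0.717 0.119 0.19 ]
-.0075,.175,.06,38 -> shift [-0.0007, 0.0, 0.1655] turn [0.0, 0.0, 0.0] world [0.71  0.016 0.06 ]
```

View pics/g5.png

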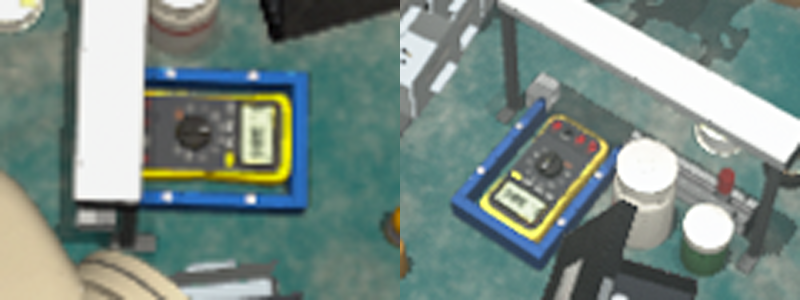

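The meter is seated against the stop and the mouth is clear. The handle is drawn back, at right crop (725,180). Gripping it.

```bash
python3 -m inch '[[[-0.006,0.04,0.002,0,0,0,-1],[-0.012,0.08,0.005,0,0,0,-1],[-0.02,0.12,0.008,0,0,0,-1],[-0.026,0.15,0.01,0,0,0,-1],[-0.026,0.169,0.01,0,0,0,-1],[-0.026,0.169,0.01,0,0,0,-1],[-0.026,0.169,0.01,0,0,0,-1]]]' >/dev/null;python3 plan.py -.0075,.17,.06,38
```

```text
t 18.65 dock pos [-0.1041  0.1691  0.1838] z [ 0.62 -0.01 -0.79] y [ 0.001  1.    -0.006] F [ 0.2 -0.1 -0.4] grip 0.995 0.0 q [-0.23, 0.83, -0.45, 1.04, 0.84, 1.78, -0.7]
-.0075,.17,.06,38 -> shift [0.0004, 0.0017, 0.157] turn [-0.006, 0.002, 0.003] world [0.705 0.017 0.06 ]
```

```bash
python3 -m inch '[[[0,0.001,0.04,0,0,0,-1],[0,0.0017,0.08,0,0,0,-1],[0,0.0017,0.12,0,0,0,-1],[0,0.0017,0.145,0,0,0,-1],[0,0.0017,0.157,0,0,0,-1],[0,0.0017,0.157,0,0,0,-1],[0,0.0017,0.157,0,0,0,-1]]]' >/dev/null;python3 plan.py;python3 -m inch '[[[0,0.004,0,0,0,0,0],[0,0.006,0,0,0,0,1],[0,0.006,0,0,0,0,1],[0,0.006,0,0,0,0,1],[0,0.006,0,0,0,0,1],[0,0.006,0,0,0,0,1],[0,0.006,0,0,0,0,1],[0,0.006,0,0,0,0,1]]]' 30;python3 plan.py -.0075,.060,.06,38
```

```text
t 19.35 dock pos [-0.01   0.171  0.063] z [ 0.61 -0.   -0.79] y [-0.001  1.    -0.003] F [-0.7  0.5  0.3] grip 0.998 0.0 q [-0.1, 0.86, -0.42, 1.26, 0.88, 1.53, -0.76]
clock: 20.15
position: [0.7114, 0.0177, 0.0621]
ee_rot: [0.689, 0.647, -0.239, 0.221]
ft_force: [-5.8, 2.1, 3.3]
grip_width: 0.172
grasp_force: 29.5
t 20.15 dock pos [-0.009   0.1762  0.0621] z [ 0.62 -0.   -0.79] y [ 0.     1.    -0.005] F [-1.8 -6.   3.3] grip 0.172 29.5 q [-0.1, 0.87, -0.42, 1.24, 0.88, 1.53, -0.75]
-.0075,.060,.06,38 -> shift [0.0004, -0.1162, 0.003] turn [-0.004, 0.0, 0.003] world [0.595 0.024 0.06 ]
```

```bash
python3 -m inch '[[[0,-0.01,0,0,0,0,1],[0,-0.022,0,0,0,0,1],[0,-0.036,0,0,0,0,1],[0,-0.05,0,0,0,0,1],[0,-0.064,0,0,0,0,1],[0,-0.078,0,0,0,0,1],[0,-0.09,0,0,0,0,1],[0,-0.1,0,0,0,0,1],[0,-0.107,0,0,0,0,1],[0,-0.11,0,0,0,0,1]]]';python3 plan.py;python3 -m inch '[[[0,-0.003,0,0,0,0,1],[0,-0.005,0,0,0,0,1],[0,-0.007,0,0,0,0,1],[0,-0.007,0,0,0,0,1]]]';python3 plan.py
```

```text
clock: 21.15
position: [0.6021, 0.0251, 0.0622]
ee_rot: [0.689, 0.648, -0.238, 0.221]
ft_force: [3.7, 3.8, -4.2]
grip_width: 0.174
grasp_force: 29.4
t 21.15 dock pos [-0.0093  0.0666  0.0622] z [ 0.61 -0.   -0.79] y [-0.001  1.    -0.003] F [-4.   3.4 -4.2] grip 0.174 29.4 q [-0.07, 0.69, -0.47, 1.57, 0.84, 1.46, -0.9]
clock: 21.55
position: [0.5956, 0.0255, 0.0622]
ee_rot: [0.689, 0.648, -0.238, 0.221]
ft_force: [1.6, 4.8, -3.1]
grip_width: 0.174
grasp_force: 29.6
t 21.55 dock pos [-0.0094  0.0601  0.0622] z [ 0.61 -0.   -0.79] y [-0.001  1.    -0.003] F [-4.9  1.3 -3.1] grip 0.174 29.6 q [-0.07, 0.68, -0.47, 1.59, 0.84, 1.45, -0.9]
```

Travel is 0.116 nominally. I'll press 4 mm more to feel the end stop, then relax, let go and retreat.

```bash
python3 -m inch '[[[0,-0.002,0,0,0,0,1],[0,-0.004,0,0,0,0,1],[0,-0.004,0,0,0,0,1]]]' >/dev/null;python3 plan.py; python3 -m inch '[[[0,0.002,0,0,0,0,1],[0,0.003,0,0,0,0,0.3],[0,0.003,0,0,0,0,-0.3],[0,0.003,0,0,0,0,-1],[0,0.003,0,0,0,0,-1],[0,0.003,-0.02,0,0,0,-1],[0,0.003,-0.06,0,0,0,-1],[0,0.003,-0.1,0,0,0,-1],[0,0.003,-0.14,0,0,0,-1],[0,0.003,-0.14,0,0,0,-1]]]' >/dev/null; python3 plan.py;python3 - <<'E'
from h import *
im=imaging.camera("scene");cv2.imwrite("pics/scene6.png",im)
t=imaging.camera("top");cv2.imwrite("pics/top6.png",t)
cv2.imwrite("pics/g6.png",np.hstack([cv2.resize(x,(400,300),interpolation=cv2.INTER_CUBIC) for x in(t[145:235,235:355],im[200:305,235:375])]))
E
```

```text
t 21.85 dock pos [-0.0094  0.0597  0.0624] z [ 0.61  0.   -0.79] y [-0.003  1.     0.004] F [ -3.2  21.4 -12.7] grip 0.171 29.9 q [-0.07, 0.67, -0.47, 1.6, 0.84, 1.45, -0.91]
t 22.85 dock pos [-0.0998  0.0599  0.1769] z [ 0.61  0.   -0.79] y [-0.004  1.     0.001] F [-1.   0.1 -0.8] grip 0.998 0.0 q [-0.18, 0.63, -0.52, 1.4, 0.77, 1.69, -0.86]
```

View pics/g6.png

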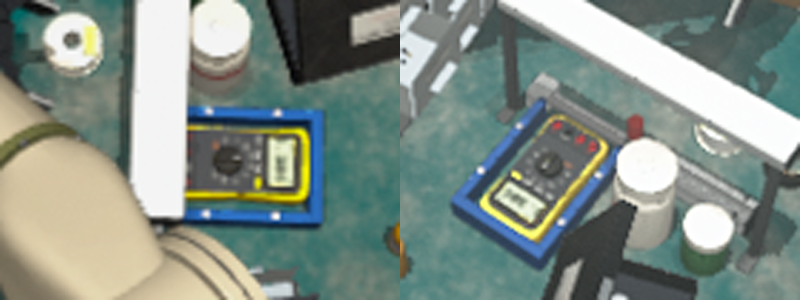

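The end stop was felt at 21 N. The bolt now spans the mouth into the keeper, with the handle at right crop (635,128). The meter is against the stop, the bystanders look unmoved, and the robot is clear. Handing in.

```bash
python3 -m inch '[[[0,0,0,0,0,0,-1],[0,0,0,0,0,0,-1],[0,0,0,0,0,0,-1]]]' >/dev/null; python3 -c "
from workcell import order; print(order.hand_in())"
```

```text
the job is handed in; nothing more can be done
None
```

I drew the bolt fully back, slid the farther yellow multimeter into the bay against the back stop, pushed the bolt home into its keeper and let go. I handed the job in at about 23 s; no verdict came back, but the last pictures show the meter seated, the bolt home and the bystanders in view standing where they were.

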